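# Clip the price board onto the bakery hanger's ring

### The arm

A 7-joint arm with a two-finger parallel gripper is mounted at the origin on the work surface. World frame = base frame: x ahead of the robot, y to its left, z up, the work surface at z = 0. Lengths are in m, angles in rad, forces in N, time in s.
With the tool pointing down it reaches from about 0.375 to 0.925 m from the base axis. Payload 3.1 kg.
Tool frame: the origin (TCP) lies at the very end of the fingers, on their centre line; the grasp point (between the pads) lies 19 mm behind it; z points along the fingers, y is the line along which they close (so a half turn about z gives the same grasp; the last joint's range is limited). The gripper opens to 85 mm and grips with 20 to 120 N. Pads are 22 mm wide; open, the fingers measure 114 mm over their backs; the gripper's body (76 mm by 85 mm) begins 54 mm behind the grasp point. The pads swing forward as they close: fully open they stand 13 mm farther back than shut.
Start: joints at [1.02, 0.383, 0.044, 1.598, -0.018, 1.161, -0.05], TCP at [0.284, -0.584, 0.231] pointing down, gripper open.
Joint ranges: [-2.61, 2.61], [-0.41, 2.15], [-1.48, 1.57], [0, 2.5], [-1.57, 4.71], [0.05, 1.97], [-2.85, 2.85]. Speed limits (rad/s): [2.79, 2.79, 3.14, 3.14, 3.14, 3.14, 3.14].

### API

Orientations are given as a 3x3 rotation matrix whose columns are the frame's x, y, z axes.
In Python, from station import env gives the robot as it stands.
- The arm moves only by the tool move_arm, never from a script. Its argument "commands" is a list of rows, each an object of numbers: "gripper": the finger opening in cm, from 0 to 8.54; "dx", "dy", "dz": the shift along the world's x, y, z in cm; "yaw": the turn about the world's z in degrees. A call has 1 to 20 rows; each row is the pose to reach, as a shift and turn from the pose commanded when the call began; what a row does not reach only later rows make up. A row lasts 1/10 s, in which the tool goes at most 50 mm and 8.59 degrees, less where a joint would pass 70% of its speed; a pose out of reach is approached as far as the arm can. A call with a gripper value outside its range is refused whole. The fingers move at their own pace and stop on an object; "squeeze" is the grip in N (left out, the last holds). Time passes only in rows, so rows that repeat a pose let the fingers close. It gives the time, the measured TCP pose, the force, the opening and the grip force at its end, in the units of the state.
- env.get_obs(): the state, without advancing time (a new reading comes with each control period).
- env.grab_frame(name): name is "scene" or "top"; returns the picture (480x640x3 uint8, red, green, blue); there is no depth.
- env.calibration(name): a dict with "camera_matrix" (3x3 intrinsics, pixels), "k1" (the pictures are not rectified: a ray, as slopes to the right and down, at radius r is drawn at 1 + k1 r^2 times it, then the intrinsics apply), "R" (3x3) and "t" (3): a world point X has camera coordinates R X + t. Camera axes: x right, y down, z forward; pixel columns grow to the right and rows downward; lengths in m; the calibration is good to about 2 mm. A picture is of the moment at which its call begins. calibration takes no time and is no camera call.
- env.close_job(): hands the job in; it is judged then, once.
The state is a dict: "time_s": time; "qpos": joint angles; "qd": joint speeds; "effort": joint torques, N m; "eef_pos": TCP position; "tcp_rot": TCP orientation; "force": force on the tool from outside, world axes, zero at the start; "ft_torque": the same for the moment, N m; "opening": finger opening in m; "grip_force": force on a finger pad.
Only numpy, scipy, OpenCV 4.12 (cv2) and the standard library are available. Lean on these libraries where they do the work, as an engineer would, in place of code of your own. Each camera call takes 0.05 s, during which the arm holds its last target. There are 200 camera calls.

### The job

Take the blank price board out of its wooden rest and hang it on the brass ring of the hanger: push the board's snap hook against the ring so that its red sprung gate gives way, let the ring's front bar up into the top of the hook so the gate springs shut below it, and leave the board hanging there by itself. Press gently enough not to bend the hook (at most 20 N against the ring), and leave the bread and the shaker where they are.

Things in the scene. Friction and masses are not known exactly. Their poses are not given: they have to be found in the camera images.
- sign: Blank black price board with a steel snap hook and wooden grip above it, 0.15 to 0.31 kg, kept upright. Origin: middle of its lower edge; z up, y along its width, x through its thickness, to the gate side of the hook (the side to push against the ring). Board 8 mm (x) by 110 (y) by 85 high. Hook: see the points crown and mouth. At the start the board stands in the slot of the rest.
- grip (a point): Centre of the wooden grip on top, 14 mm thick (x) by 26 (y) by 36 tall, 204 mm above the board's lower edge; board's axes. Take it from above, fingers closing along x; the hook begins 22 mm below this point.
- crown (a point): Where the ring's bar centre lies when the board hangs: inside the hook's top, 170 mm above the board's lower edge; board's axes. The hook is a closed upright oval of 8 mm wire in the board's x-z plane, 22 mm wide inside (x -11 to +11 from here), solid back at -x. It may feel at most 20 N from the ring.
- mouth (a point): Where the ring's bar centre should meet the shut gate from outside: x = +21.5, y = 0, z = 137 mm in the board's frame; board's axes. Good from 12 mm below to 4 mm above. The nose, the hook's +x side above the gate, ends 9 mm above this point. Pressed in, the bar is past the nose 14.5 mm in (-x); at 24 mm in the gate meets its stop and force rises steeply.
- gate (a joint): Opening of the hook's red sprung gate (rad): 0 shut, 0.85 fully in. A 6 mm bar, 31 mm long, pivoted at its lower end 25 mm below point mouth. A bar pressed in at the mouth feels about 6 N at first, about 10 N well in. Once the bar is past the nose, lowering the board 10 mm or more lets the bar up over the gate's tip and the gate springs shut below it.
- ring_bar (a point): Middle of the front bar (nearest the robot) of the hanger's flat level brass ring, 210 mm above the table. x: level, away from the robot, into the ring and along its rod (direction to push the hook), y along the bar, z up. Bar 7 mm thick; ring free inside 33 (x) by 38 mm (y).
- ring_arm: The brass ring and its rod, one part; origin and axes as point ring_bar. The rod slides in the post's sleeve: pushed, the ring gives way along +x with about 2.5 N of friction, stays where left, and meets a firm stop after 5 to 80 mm (different every time). Only against the stop will the gate (6 N and more) open. Its post, 16 mm, stands 110 mm or more beyond the bar.
- rest: Fixed dark wooden block, 90 (x) by 150 (y) by 41 mm, slot 11 mm wide along y, its floor 12 mm above the table. Origin: middle of the underside; the board stands in the slot, axes parallel to the block's. Lift the board straight up by more than 30 mm to clear it.
- loaf: Brown loaf, 190 x 96 x 90 mm, loose on the table beyond the rest; not to be moved. Origin: middle of its underside.
- roll: Pale bread roll, 84 mm across and 40 mm high, loose on the table near the robot; not to be moved. Origin: middle of its underside.
- shaker: Aluminium flour shaker, 54 mm across and 91 mm tall, loose on the table at the far side; not to be moved. Origin: middle of its underside.
Things that resemble listed ones, but are neither listed nor needed, are in the scene too. What is shaped like the rest but turquoise is not meant.

How it is judged:
By the outcome, as a careful person would: the job done as asked, in the order asked, and still so for the second after the job is handed in, with the robot touching nothing.
It also fails if it takes over 64 s, if anything falls off the work surface, if the arm or the gripper's body presses on something with over 40 N, if the wrist force passes 120 N, or if a joint passes its speed limit or range.

## Working session

There is one attempt and no reset: what is moved stays moved. The work goes in short steps, Python scripts to look and compute and a tool call to move; the robot and the scene stay as the last step left them, time stands still between calls to the robot, and variables do not carry over. Pictures are saved under pics/ and viewed, at most 10 in all, crops included, and the job is handed in when it is done.

Besides the shell and the picture viewer there is one more tool, called after "Request:" as name(argument=value, ...) on one line, values as JSON. move_arm: Moves the arm, as the interface text tells. Its arguments: {"type":"object","properties":{"commands":{"type":"array"},"squeeze":{"type":"number"}},"required":["commands"]}

```bash
mkdir -p pics
python3 - <<'E'
from station import env
import cv2
for n in("scene","top"):
    cv2.imwrite(f"pics/{n}0.png",env.grab_frame(n)[:,:,::-1]); print(n,env.calibration(n))
o=env.get_obs();print(o)
E
```

```text
scene {'camera_matrix': array([[530.22547325,   0.        , 318.49913082],
       [  0.        , 530.22547325, 239.36225847],
       [  0.        ,   0.        ,   1.        ]]), 'k1': -0.07895732848564181, 'R': array([[ 0.15937908,  0.98719827, -0.00615566],
       [ 0.81204706, -0.13464244, -0.56784768],
       [-0.56140706,  0.08550435, -0.82311063]]), 't': array([-0.16087425, -0.40403954,  1.38478418])}
top {'camera_matrix': array([[552.05779928,   0.        , 310.46032002],
       [  0.        , 552.05779928, 244.25183285],
       [  0.        ,   0.        ,   1.        ]]), 'k1': -0.004610066943884221, 'R': array([[ 8.16889045e-04, -9.99970812e-01, -7.59659679e-03],
       [-9.97116176e-01, -2.38035393e-04, -7.58898823e-02],
       [ 7.58858589e-02,  7.63668316e-03, -9.97087267e-01]]), 't': array([0.07221334, 0.61110093, 1.23715805])}
{'time_s': 0.1, 'qpos': array([ 1.020213  ,  0.38375027,  0.04383626,  1.59947872, -0.01789935,
        1.16120736, -0.04988179]), 'qd': array([ 0.00025102, -0.00296212, -0.0001859 , -0.00276792,  0.00148737,
        0.00037579,  0.00090454]), 'effort': array([ 3.32309784e-03, -4.34726501e+01,  1.02969535e+00, -2.50452447e+01,
        1.08938714e-02,  5.50791097e-03, -3.24130679e-05]), 'eef_pos': array([ 0.28396387, -0.58370409,  0.22998607]), 'tcp_rot': array([[ 8.99190160e-01,  4.37556449e-01, -1.18699814e-03],
       [ 4.37558040e-01, -8.99187612e-01,  2.14474599e-03],
       [-1.28886585e-04, -2.44791507e-03, -9.99996996e-01]]), 'force': array([-0.13543238,  0.46281036, -0.84427997]), 'ft_torque': array([-0.02777592,  0.01732511,  0.01651986]), 'grip_force': 0.0, 'opening': 0.08510686970710248}
```

View pics/scene0.png

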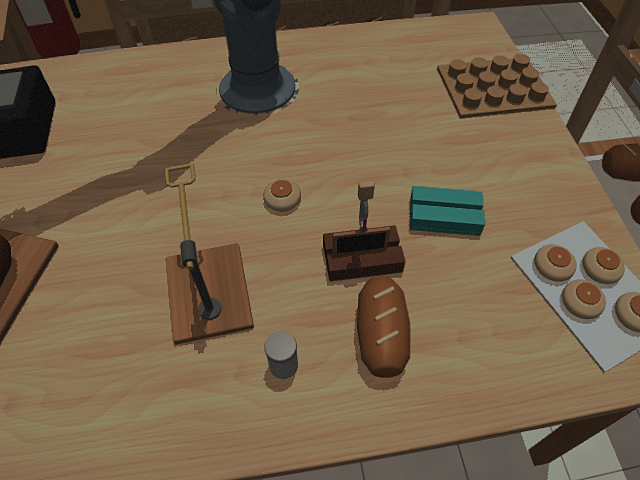

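View pics/top0.png

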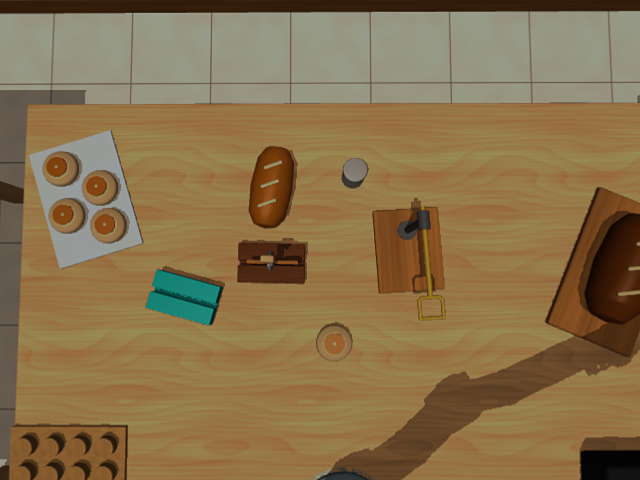

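The scene view shows the board in the brown rest (360,240) with its grip at (366,188), and the ring at (180,175). In the top view the rest is at (272,262) and the ring at (431,307). Next I zoom in on both.

```bash
cat > h.py <<'E'
import numpy as np,cv2
from station import env
C={n:env.calibration(n) for n in("scene","top")}
def ray(n,u,v):
    c=C[n];p=np.linalg.inv(c["camera_matrix"])@[u,v,1];d=p[:2];s=d.copy()
    for _ in range(20): s=d/(1+c["k1"]*(s@s))
    return -c["R"].T@c["t"], c["R"].T@np.r_[s,1]
def atz(n,u,v,z):
    o,d=ray(n,u,v);return o+d*(z-o[2])/d[2]
def proj(n,X):
    c=C[n];q=c["R"]@np.asarray(X,float)+c["t"];s=q[:2]/q[2];s=s*(1+c["k1"]*(s@s))
    return (c["camera_matrix"]@np.r_[s,1])[:2]
def tri(a,b):
    (o1,d1),(o2,d2)=ray("scene",*a),ray("top",*b)
    k=np.linalg.lstsq(np.c_[d1,-d2],o2-o1,rcond=None)[0]
    p,q=o1+k[0]*d1,o2+k[1]*d2
    return (p+q)/2,np.linalg.norm(p-q)
def crop(im,u,v,w,h,f): return cv2.resize(im[v:v+h,u:u+w],None,fx=f,fy=f,interpolation=cv2.INTER_CUBIC)
E
python3 - <<'E'
from h import *
s=cv2.imread("pics/scene0.png");t=cv2.imread("pics/top0.png")
a=np.hstack([crop(s,315,170,100,75,4),crop(t,225,225,100,75,4)])
b=np.hstack([crop(s,150,150,100,75,4),crop(t,390,255,100,75,4)])
cv2.imwrite("pics/z.png",np.vstack([a,b]))
E
```

```text
(no output)
```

View pics/z.png

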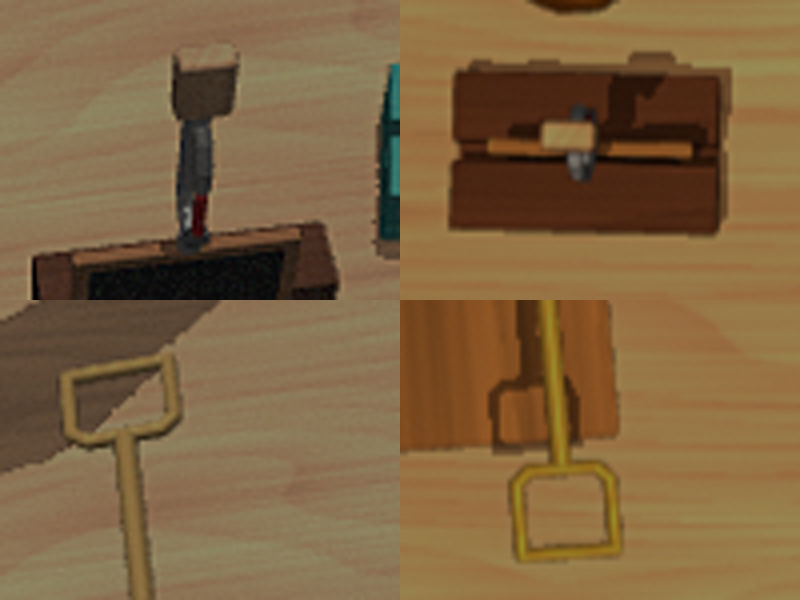

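Crops: the grip's top face is at scene (366,184) and top (267,259). The ring's front bar runs along scene (166..193, 168..164) and top (420..444, 394..392). The red gate shows at scene (364,224). Now I turn these into positions.

Run:
```python
from h import *
print("cam",ray("scene",0,0)[0])
g,e=tri((366.2,183.7),(267.0,258.9));print("griptop",g,e,atz("scene",366.2,183.7,.234),atz("top",267,258.9,.234))
# rest corners top z=.041
for p in[(455,71),(720,76),(718,234),(450,229)]: print("rest",atz("top",225+(p[0]-400)/4,225+p[1]/4,.041))
for p in [(487,147),(691,151)]: print("board top",atz("top",225+(p[0]-400)/4,225+p[1]/4,.097))
# ring
for p in[(520,556),(618,550),(557,465),(552,302),(517,480),(609,470)]: print("ring",atz("top",390+(p[0]-400)/4,255+(p[1]-300)/4,.21))
for p in[(65,375),(170,355),(124,435),(145,600)]: print("ring s",atz("scene",150+p[0]/4,150+(p[1]-300)/4,.21))
s=cv2.imread("pics/scene0.png").astype(int);b,gg,r=s[...,0],s[...,1],s[...,2]
m=(r>70)&(r>2.2*gg)&(r>2.2*b);ys,xs=np.nonzero(m);k=(abs(xs-364)<12)&(ys>205)&(ys<240)
print("red",list(zip(xs[k],ys[k])))
G=np.array([*atz("top",267,258.9,.234)[:2],0])
for sg in(1,-1):
  print(sg,[proj("scene",G+[sg*x,0,.012+z]).round(1) for x,z in((.015,.112),(.015,.143),(-.015,.112),(-.015,.143),(0,.182))])
  print(" top",[proj("top",G+[sg*x,0,.012+z]).round(1) for x,z in((.015,.112),(.015,.143),(-.015,.112),(-.015,.143))])
```

```text
cam [ 1.13116673 -0.01399117  0.90940738]
griptop [0.567429   0.15401032 0.22843085] 0.00023443879590405727 [0.57205116 0.15275292 0.234     ] [0.56713214 0.15341293 0.234     ]
rest [0.61308784 0.23408986 0.041     ]
rest [0.6102964  0.08469957 0.041     ]
rest [0.52156216 0.08568081 0.041     ]
rest [0.5242343  0.23595032 0.041     ]
board top [0.56776092 0.20872431 0.097     ]
board top [0.56566974 0.09920439 0.097     ]
ring [ 0.45279758 -0.13960932  0.21      ]
ring [ 0.45570714 -0.18669899  0.21      ]
ring [ 0.49636806 -0.15803634  0.21      ]
ring [ 0.57504962 -0.15682536  0.21      ]
ring [ 0.48915514 -0.13867455  0.21      ]
ring [ 0.49398742 -0.18303048  0.21      ]
ring s [ 0.45854118 -0.18500176  0.21      ]
ring s [ 0.45456072 -0.13798293  0.21      ]
ring s [ 0.49867783 -0.15900141  0.21      ]
ring s [ 0.59022543 -0.15133771  0.21      ]
red [(np.int64(364), np.int64(219)), (np.int64(365), np.int64(219))]
1 [array([363.7, 227.1]), array([364.8, 216.9]), array([360.3, 214.2]), array([361.3, 203.9]), array([364.4, 196.6])]
 top [array([271.6, 254.4]), array([270.4, 253.5]), array([271.5, 268.6]), array([270.3, 268.2])]
-1 [array([360.3, 214.2]), array([361.3, 203.9]), array([363.7, 227.1]), array([364.8, 216.9]), array([364.4, 196.6])]
 top [array([271.5, 268.6]), array([270.3, 268.2]), array([271.6, 254.4]), array([270.4, 253.5])]
```

The gate faces world +x, away from the robot, so no half turn is needed. Grip at about (0.568, 0.153), yaw about -1°. Ring bar at about (0.455, -0.162), yaw about +3.5°. I move above the grip first.

Request:
move_arm(commands=[{"dz": 5, "gripper": 8.5}, {"dz": 10}, {"dx": 28.3, "dy": 73.7, "dz": 10, "yaw": 63}, {"dx": 28.3, "dy": 73.7, "dz": 10, "yaw": 63}, {"dx": 28.3, "dy": 73.7, "dz": 10, "yaw": 63}, {"dx": 28.3, "dy": 73.7, "dz": 10, "yaw": 63}, {"dx": 28.3, "dy": 73.7, "dz": 10, "yaw": 63}, {"dx": 28.3, "dy": 73.7, "dz": 10, "yaw": 63}, {"dx": 28.3, "dy": 73.7, "dz": 10, "yaw": 63}, {"dx": 28.3, "dy": 73.7, "dz": 10, "yaw": 63}, {"dx": 28.3, "dy": 73.7, "dz": 10, "yaw": 63}, {"dx": 28.3, "dy": 73.7, "dz": 10, "yaw": 63}, {"dx": 28.3, "dy": 73.7, "dz": 10, "yaw": 63}, {"dx": 28.3, "dy": 73.7, "dz": 10, "yaw": 63}, {"dx": 28.3, "dy": 73.7, "dz": 10, "yaw": 63}, {"dx": 28.3, "dy": 73.7, "dz": 10, "yaw": 63}, {"dx": 28.3, "dy": 73.7, "dz": 10, "yaw": 63}, {"dx": 28.3, "dy": 73.7, "dz": 10, "yaw": 63}, {"dx": 28.3, "dy": 73.7, "dz": 10, "yaw": 63}, {"dx": 28.3, "dy": 73.7, "dz": 10, "yaw": 63}])

```text
validation failed for argument at $.co...
```

Request:
move_arm(commands=[{"gripper": 8.5, "dx": 0, "dy": 0, "dz": 5, "yaw": 0}, {"gripper": 8.5, "dx": 0, "dy": 0, "dz": 10, "yaw": 0}])

```text
time_s: 0.3
eef_pos: [0.2834, -0.5825, 0.3286]
tcp_rot: [[0.899, 0.438, -0.004], [0.438, -0.899, 0.007], [-0.001, -0.008, -1.0]]
force: [-0.3, -0.9, 1.7]
opening: 0.085
grip_force: 0.0
```

Request:
move_arm(commands=[{"gripper": 8.5, "dx": 28.3, "dy": 73.7, "dz": 0, "yaw": 63}, {"gripper": 8.5, "dx": 28.3, "dy": 73.7, "dz": 0, "yaw": 63}, {"gripper": 8.5, "dx": 28.3, "dy": 73.7, "dz": 0, "yaw": 63}, {"gripper": 8.5, "dx": 28.3, "dy": 73.7, "dz": 0, "yaw": 63}, {"gripper": 8.5, "dx": 28.3, "dy": 73.7, "dz": 0, "yaw": 63}, {"gripper": 8.5, "dx": 28.3, "dy": 73.7, "dz": 0, "yaw": 63}, {"gripper": 8.5, "dx": 28.3, "dy": 73.7, "dz": 0, "yaw": 63}, {"gripper": 8.5, "dx": 28.3, "dy": 73.7, "dz": 0, "yaw": 63}, {"gripper": 8.5, "dx": 28.3, "dy": 73.7, "dz": 0, "yaw": 63}, {"gripper": 8.5, "dx": 28.3, "dy": 73.7, "dz": 0, "yaw": 63}, {"gripper": 8.5, "dx": 28.3, "dy": 73.7, "dz": 0, "yaw": 63}, {"gripper": 8.5, "dx": 28.3, "dy": 73.7, "dz": 0, "yaw": 63}, {"gripper": 8.5, "dx": 28.3, "dy": 73.7, "dz": 0, "yaw": 63}, {"gripper": 8.5, "dx": 28.3, "dy": 73.7, "dz": 0, "yaw": 63}, {"gripper": 8.5, "dx": 28.3, "dy": 73.7, "dz": 0, "yaw": 63}, {"gripper": 8.5, "dx": 28.3, "dy": 73.7, "dz": 0, "yaw": 63}, {"gripper": 8.5, "dx": 28.3, "dy": 73.7, "dz": 0, "yaw": 63}, {"gripper": 8.5, "dx": 28.3, "dy": 73.7, "dz": 0, "yaw": 63}, {"gripper": 8.5, "dx": 28.3, "dy": 73.7, "dz": 0, "yaw": 63}, {"gripper": 8.5, "dx": 28.3, "dy": 73.7, "dz": 0, "yaw": 63}])

```text
time_s: 2.3
eef_pos: [0.5675, 0.1501, 0.331]
tcp_rot: [[0.022, 1.0, -0.0], [1.0, -0.022, -0.001], [-0.001, -0.0, -1.0]]
force: [0.7, -0.8, 0.3]
opening: 0.085
grip_force: 0.0
```

Request:
move_arm(commands=[{"gripper": 8.5, "dx": 0, "dy": 0, "dz": -4, "yaw": 0}, {"gripper": 8.5, "dx": 0, "dy": 0, "dz": -7, "yaw": 0}, {"gripper": 8.5, "dx": 0, "dy": 0, "dz": -9, "yaw": 0}, {"gripper": 8.5, "dx": 0, "dy": 0, "dz": -11, "yaw": 0}, {"gripper": 8.5, "dx": 0, "dy": 0, "dz": -12.2, "yaw": 0}, {"gripper": 8.5, "dx": 0, "dy": 0, "dz": -13.1, "yaw": 0}, {"gripper": 8.5, "dx": 0, "dy": 0, "dz": -13.1, "yaw": 0}, {"gripper": 8.5, "dx": 0, "dy": 0, "dz": -13.1, "yaw": 0}])

```text
time_s: 3.1
eef_pos: [0.5679, 0.1524, 0.2011]
tcp_rot: [[0.019, 1.0, 0.001], [1.0, -0.019, 0.0], [0.0, 0.001, -1.0]]
force: [1.0, 0.2, -0.2]
opening: 0.0849
grip_force: 0.0
```

Run:
```python
from h import *
o=env.get_obs();print(o["eef_pos"],o["force"])
s=env.grab_frame("scene")[:,:,::-1];t=env.grab_frame("top")[:,:,::-1]
cv2.imwrite("pics/z2.png",np.hstack([crop(s,310,130,100,130,4),crop(t,222,205,100,130,4)]))
```

```text
[0.5679392  0.15242533 0.20105141] [ 1.02573934  0.20916284 -0.22144059]
```

View pics/z2.png

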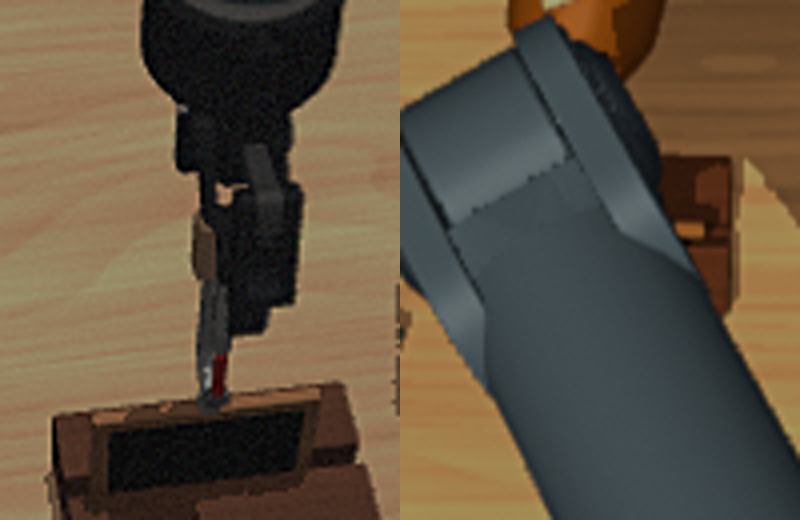

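The crop shows the far finger at about crop x 230–300 and the grip from 192. I check whether the gripper is off in y.

Run:
```python
from h import *
T=np.array([.568,.1524,0])
f=lambda X:((proj("scene",X)-[310,130])*4).round()
for x in(.0425,.057):
  for z in(.214,.235): print("finger",x,z,[f(T+[x,dy,z]) for dy in(-.011,.011)])
for z in(.198,.234): print("grip",z,[f([.575,.153+dy,z]) for dy in(-.013,.013)])
```

```text
finger 0.0425 0.214 [array([214., 320.]), array([266., 313.])]
finger 0.0425 0.235 [array([218., 288.]), array([270., 281.])]
finger 0.057 0.214 [array([222., 347.]), array([274., 340.])]
finger 0.057 0.235 [array([225., 316.]), array([278., 309.])]
grip 0.198 [array([192., 278.]), array([251., 271.])]
grip 0.234 [array([196., 224.]), array([257., 216.])]
```

Consistent to within a few mm, so I close.

Request:
move_arm(commands=[{"gripper": 4, "dx": 0, "dy": 0, "dz": -0.2, "yaw": 0}, {"gripper": 0, "dx": 0, "dy": 0, "dz": -0.2, "yaw": 0}, {"gripper": 0, "dx": 0, "dy": 0, "dz": -0.2, "yaw": 0}, {"gripper": 0, "dx": 0, "dy": 0, "dz": -0.2, "yaw": 0}, {"gripper": 0, "dx": 0, "dy": 0, "dz": -0.2, "yaw": 0}, {"gripper": 0, "dx": 0, "dy": 0, "dz": -0.2, "yaw": 0}, {"gripper": 0, "dx": 0, "dy": 0, "dz": -0.2, "yaw": 0}, {"gripper": 0, "dx": 0, "dy": 0, "dz": -0.2, "yaw": 0}, {"gripper": 0, "dx": 0, "dy": 0, "dz": -0.2, "yaw": 0}, {"gripper": 0, "dx": 0, "dy": 0, "dz": -0.2, "yaw": 0}], squeeze=110)

```text
time_s: 4.2
eef_pos: [0.5677, 0.1526, 0.1985]
tcp_rot: [[0.018, 1.0, 0.001], [1.0, -0.018, 0.0], [0.0, 0.001, -1.0]]
force: [0.5, -0.1, 1.7]
opening: 0.013
grip_force: 107.6
```

Request:
move_arm(commands=[{"gripper": 0, "dx": 0, "dy": 0, "dz": 1, "yaw": 0}, {"gripper": 0, "dx": 0, "dy": 0, "dz": 2.5, "yaw": 0}, {"gripper": 0, "dx": 0, "dy": 0, "dz": 4, "yaw": 0}, {"gripper": 0, "dx": 0, "dy": 0, "dz": 6, "yaw": 0}, {"gripper": 0, "dx": 0, "dy": 0, "dz": 8, "yaw": 0}, {"gripper": 0, "dx": 0, "dy": 0, "dz": 10, "yaw": 0}, {"gripper": 0, "dx": 0, "dy": 0, "dz": 10, "yaw": 0}, {"gripper": 0, "dx": 0, "dy": 0, "dz": 10, "yaw": 0}])

```text
time_s: 5.0
eef_pos: [0.5673, 0.1528, 0.299]
tcp_rot: [[0.018, 1.0, 0.001], [1.0, -0.018, 0.0], [0.0, 0.001, -1.0]]
force: [-1.1, 0.2, -2.3]
opening: 0.013
grip_force: 107.5
```

Request:
move_arm(commands=[{"gripper": 0, "dx": -1, "dy": -2, "dz": 0, "yaw": 0}, {"gripper": 0, "dx": -3, "dy": -5, "dz": 0, "yaw": 1}, {"gripper": 0, "dx": -5, "dy": -8, "dz": 0, "yaw": 2}, {"gripper": 0, "dx": -7, "dy": -11, "dz": 0, "yaw": 3}, {"gripper": 0, "dx": -9, "dy": -14, "dz": 0, "yaw": 4}, {"gripper": 0, "dx": -11, "dy": -17, "dz": 0, "yaw": 4.5}, {"gripper": 0, "dx": -13, "dy": -20, "dz": 0, "yaw": 4.5}, {"gripper": 0, "dx": -15, "dy": -23, "dz": 0, "yaw": 4.5}, {"gripper": 0, "dx": -16.4, "dy": -26, "dz": 0, "yaw": 4.5}, {"gripper": 0, "dx": -16.4, "dy": -29, "dz": 0, "yaw": 4.5}, {"gripper": 0, "dx": -16.4, "dy": -31, "dz": 0, "yaw": 4.5}, {"gripper": 0, "dx": -16.4, "dy": -31.8, "dz": -1, "yaw": 4.5}, {"gripper": 0, "dx": -16.4, "dy": -31.8, "dz": -2.5, "yaw": 4.5}, {"gripper": 0, "dx": -16.4, "dy": -31.8, "dz": -3.5, "yaw": 4.5}, {"gripper": 0, "dx": -16.4, "dy": -31.8, "dz": -3.5, "yaw": 4.5}, {"gripper": 0, "dx": -16.4, "dy": -31.8, "dz": -3.5, "yaw": 4.5}, {"gripper": 0, "dx": -16.4, "dy": -31.8, "dz": -3.5, "yaw": 4.5}])

```text
time_s: 6.7
eef_pos: [0.4039, -0.165, 0.2637]
tcp_rot: [[-0.061, 0.998, 0.001], [0.998, 0.061, -0.0], [-0.0, 0.001, -1.0]]
force: [0.4, -0.0, -3.0]
opening: 0.0128
grip_force: 107.6
```

Run:
```python
from h import *
o=env.get_obs();print(o["eef_pos"],o["force"],o["ft_torque"])
s=env.grab_frame("scene")[:,:,::-1];t=env.grab_frame("top")[:,:,::-1]
cv2.imwrite("pics/z3.png",np.hstack([crop(s,120,80,100,150,4),crop(t,380,230,100,150,4)]))
```

```text
[ 0.40392086 -0.16504827  0.26374144] [ 0.3907363  -0.04269643 -3.03721729] [-0.0324791  -0.00349868 -0.03053522]
```

View pics/z3.png

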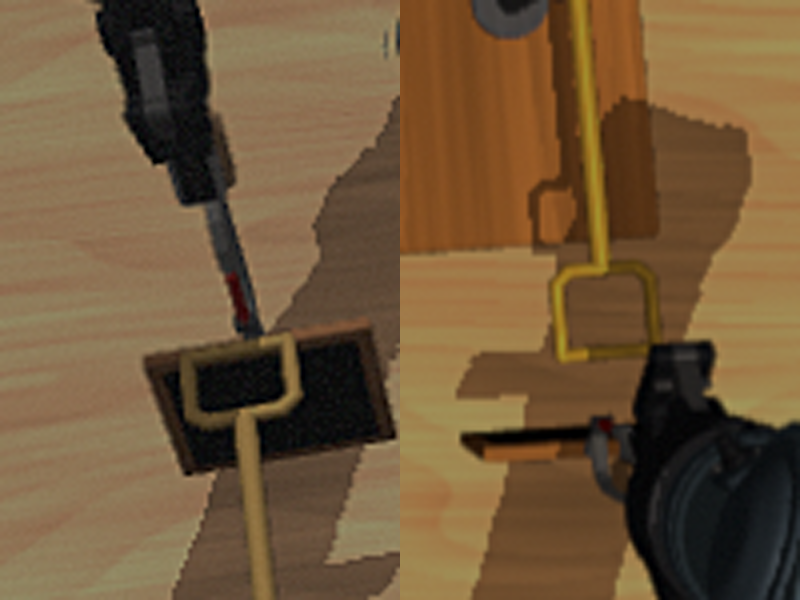

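The view shows the gate about 4 mm to +y of the bar's centre, and the rod at about 4° yaw. The heights look right. I move up to the bar.

Request:
move_arm(commands=[{"gripper": 0, "dx": 0.8, "dy": -0.2, "dz": 0, "yaw": 0.5}, {"gripper": 0, "dx": 1.6, "dy": -0.2, "dz": 0, "yaw": 0.5}, {"gripper": 0, "dx": 2.2, "dy": -0.1, "dz": 0, "yaw": 0.5}, {"gripper": 0, "dx": 2.7, "dy": -0.1, "dz": 0, "yaw": 0.5}, {"gripper": 0, "dx": 3.1, "dy": -0.1, "dz": 0, "yaw": 0.5}, {"gripper": 0, "dx": 3.5, "dy": -0.1, "dz": 0, "yaw": 0.5}, {"gripper": 0, "dx": 3.5, "dy": -0.1, "dz": 0, "yaw": 0.5}, {"gripper": 0, "dx": 3.5, "dy": -0.1, "dz": 0, "yaw": 0.5}])

```text
time_s: 7.6
eef_pos: [0.4379, -0.1664, 0.2628]
tcp_rot: [[-0.069, 0.998, -0.001], [0.998, 0.069, 0.001], [0.001, -0.001, -1.0]]
force: [-2.2, 0.1, -1.9]
opening: 0.0132
grip_force: 107.6
```

In contact and the ring is sliding. I push on in 8 mm steps.

Request:
move_arm(commands=[{"gripper": 0, "dx": 0.3, "dy": 0, "dz": 0, "yaw": 0}, {"gripper": 0, "dx": 0.6, "dy": 0, "dz": 0, "yaw": 0}, {"gripper": 0, "dx": 0.8, "dy": 0.1, "dz": 0, "yaw": 0}, {"gripper": 0, "dx": 0.8, "dy": 0.1, "dz": 0, "yaw": 0}])

```text
time_s: 8.0
eef_pos: [0.4465, -0.1656, 0.263]
tcp_rot: [[-0.069, 0.998, -0.0], [0.998, 0.069, -0.0], [-0.0, -0.0, -1.0]]
force: [-2.6, -0.5, -3.0]
opening: 0.0129
grip_force: 107.4
```

Request:
move_arm(commands=[{"gripper": 0, "dx": 0.3, "dy": 0, "dz": 0, "yaw": 0}, {"gripper": 0, "dx": 0.6, "dy": 0, "dz": 0, "yaw": 0}, {"gripper": 0, "dx": 0.8, "dy": 0.1, "dz": 0, "yaw": 0}, {"gripper": 0, "dx": 0.8, "dy": 0.1, "dz": 0, "yaw": 0}])

```text
time_s: 8.4
eef_pos: [0.4549, -0.1647, 0.2633]
tcp_rot: [[-0.069, 0.998, 0.001], [0.998, 0.069, -0.0], [-0.0, 0.001, -1.0]]
force: [-2.6, 0.2, -2.6]
opening: 0.0128
grip_force: 107.4
```

Request:
move_arm(commands=[{"gripper": 0, "dx": 0.3, "dy": 0, "dz": 0, "yaw": 0}, {"gripper": 0, "dx": 0.6, "dy": 0, "dz": 0, "yaw": 0}, {"gripper": 0, "dx": 0.8, "dy": 0, "dz": 0, "yaw": 0}, {"gripper": 0, "dx": 0.8, "dy": 0, "dz": 0, "yaw": 0}])

```text
time_s: 8.8
eef_pos: [0.463, -0.1642, 0.2633]
tcp_rot: [[-0.069, 0.998, 0.001], [0.998, 0.069, 0.0], [0.0, 0.001, -1.0]]
force: [-1.3, -0.1, -3.4]
opening: 0.0128
grip_force: 107.5
```

Request:
move_arm(commands=[{"gripper": 0, "dx": 0.3, "dy": 0, "dz": 0, "yaw": 0}, {"gripper": 0, "dx": 0.6, "dy": 0, "dz": 0, "yaw": 0}, {"gripper": 0, "dx": 0.8, "dy": 0.1, "dz": 0, "yaw": 0}, {"gripper": 0, "dx": 0.8, "dy": 0.1, "dz": 0, "yaw": 0}])

```text
time_s: 9.2
eef_pos: [0.471, -0.1636, 0.2634]
tcp_rot: [[-0.069, 0.998, 0.001], [0.998, 0.069, -0.0], [-0.001, 0.001, -1.0]]
force: [-1.9, 1.3, -2.3]
opening: 0.0127
grip_force: 107.5
```

Request:
move_arm(commands=[{"gripper": 0, "dx": 0.3, "dy": 0, "dz": 0, "yaw": 0}, {"gripper": 0, "dx": 0.6, "dy": 0, "dz": 0, "yaw": 0}, {"gripper": 0, "dx": 0.8, "dy": 0.1, "dz": 0, "yaw": 0}, {"gripper": 0, "dx": 0.8, "dy": 0.1, "dz": 0, "yaw": 0}])

```text
time_s: 9.6
eef_pos: [0.479, -0.1629, 0.2634]
tcp_rot: [[-0.069, 0.998, 0.001], [0.998, 0.069, -0.001], [-0.001, 0.001, -1.0]]
force: [-1.2, 0.3, -2.2]
opening: 0.0127
grip_force: 107.5
```

Request:
move_arm(commands=[{"gripper": 0, "dx": 0.3, "dy": 0, "dz": 0, "yaw": 0}, {"gripper": 0, "dx": 0.6, "dy": 0, "dz": 0, "yaw": 0}, {"gripper": 0, "dx": 0.8, "dy": 0.1, "dz": 0, "yaw": 0}, {"gripper": 0, "dx": 0.8, "dy": 0.1, "dz": 0, "yaw": 0}])

```text
time_s: 10.0
eef_pos: [0.487, -0.1618, 0.2634]
tcp_rot: [[-0.069, 0.998, 0.001], [0.998, 0.069, -0.001], [-0.001, 0.001, -1.0]]
force: [-1.7, -0.9, -1.0]
opening: 0.0127
grip_force: 107.5
```

Request:
move_arm(commands=[{"gripper": 0, "dx": 0.3, "dy": 0, "dz": 0, "yaw": 0}, {"gripper": 0, "dx": 0.6, "dy": 0, "dz": 0, "yaw": 0}, {"gripper": 0, "dx": 0.8, "dy": 0, "dz": 0, "yaw": 0}, {"gripper": 0, "dx": 0.8, "dy": 0, "dz": 0, "yaw": 0}])

```text
time_s: 10.4
eef_pos: [0.495, -0.1613, 0.2633]
tcp_rot: [[-0.069, 0.998, 0.001], [0.998, 0.069, 0.0], [0.0, 0.001, -1.0]]
force: [-2.8, -0.5, -1.4]
opening: 0.0127
grip_force: 107.6
```

Request:
move_arm(commands=[{"gripper": 0, "dx": 0.3, "dy": 0, "dz": 0, "yaw": 0}, {"gripper": 0, "dx": 0.6, "dy": 0, "dz": 0, "yaw": 0}, {"gripper": 0, "dx": 0.8, "dy": 0.1, "dz": 0, "yaw": 0}, {"gripper": 0, "dx": 0.8, "dy": 0.1, "dz": 0, "yaw": 0}])

```text
time_s: 10.8
eef_pos: [0.503, -0.1606, 0.2633]
tcp_rot: [[-0.069, 0.998, 0.001], [0.998, 0.069, -0.0], [-0.0, 0.001, -1.0]]
force: [-0.9, -0.5, -1.8]
opening: 0.0129
grip_force: 107.6
```

Request:
move_arm(commands=[{"gripper": 0, "dx": 0.3, "dy": 0, "dz": 0, "yaw": 0}, {"gripper": 0, "dx": 0.6, "dy": 0, "dz": 0, "yaw": 0}, {"gripper": 0, "dx": 0.8, "dy": 0.1, "dz": 0, "yaw": 0}, {"gripper": 0, "dx": 0.8, "dy": 0.1, "dz": 0, "yaw": 0}])

```text
time_s: 11.2
eef_pos: [0.5109, -0.1597, 0.2633]
tcp_rot: [[-0.069, 0.998, 0.001], [0.998, 0.069, -0.0], [-0.0, 0.001, -1.0]]
force: [-1.3, -1.7, -3.0]
opening: 0.0129
grip_force: 107.6
```

Run:
```python
from h import *
F=[env.get_obs()["force"]]
s=env.grab_frame("scene")[:,:,::-1];F.append(env.get_obs()["force"]);t=env.grab_frame("top")[:,:,::-1];F.append(env.get_obs()["force"])
print(np.round(F,1))
cv2.imwrite("pics/z4.png",np.hstack([crop(s,120,120,100,150,4),crop(t,380,200,100,150,4)]))
```

```text
[[-1.3 -1.7 -3. ]
 [-1.6 -1.  -1.8]
 [-1.6 -0.3 -1.6]]
```

View pics/z4.png

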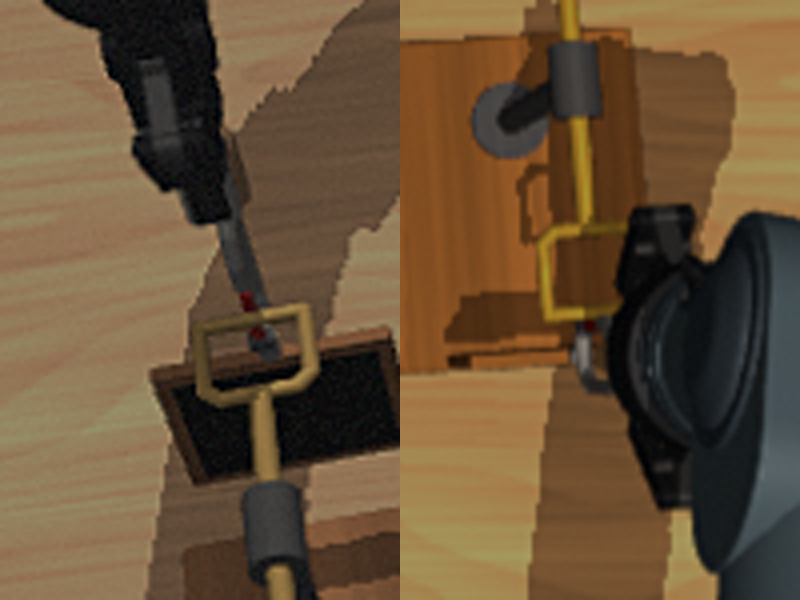

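The ring has slid along. Its bar lies across the red gate, centred (scene crop (255,318)), and the gate is still shut. I keep pushing.

Request:
move_arm(commands=[{"gripper": 0, "dx": 0.3, "dy": 0, "dz": 0, "yaw": 0}, {"gripper": 0, "dx": 0.6, "dy": 0, "dz": 0, "yaw": 0}, {"gripper": 0, "dx": 0.8, "dy": 0, "dz": 0, "yaw": 0}, {"gripper": 0, "dx": 0.8, "dy": 0, "dz": 0, "yaw": 0}])

```text
time_s: 11.7
eef_pos: [0.5156, -0.1595, 0.2626]
tcp_rot: [[-0.069, 0.998, -0.008], [0.998, 0.069, 0.001], [0.001, -0.008, -1.0]]
force: [-7.7, -0.5, 0.8]
opening: 0.0133
grip_force: 107.9
```

Stop reached and the gate is opening. I press in with small steps.

Request:
move_arm(commands=[{"gripper": 0, "dx": 0.3, "dy": 0, "dz": 0, "yaw": 0}, {"gripper": 0, "dx": 0.6, "dy": 0, "dz": 0, "yaw": 0}, {"gripper": 0, "dx": 0.8, "dy": 0.1, "dz": 0, "yaw": 0}, {"gripper": 0, "dx": 0.8, "dy": 0.1, "dz": 0, "yaw": 0}, {"gripper": 0, "dx": 0.8, "dy": 0.1, "dz": 0, "yaw": 0}])

```text
time_s: 12.2
eef_pos: [0.521, -0.1592, 0.261]
tcp_rot: [[-0.068, 0.998, -0.014], [0.998, 0.068, 0.0], [0.001, -0.014, -1.0]]
force: [-9.9, -1.5, -2.2]
opening: 0.0129
grip_force: 107.6
```

Request:
move_arm(commands=[{"gripper": 0, "dx": 0.3, "dy": 0, "dz": 0, "yaw": 0}, {"gripper": 0, "dx": 0.6, "dy": 0, "dz": 0, "yaw": 0}, {"gripper": 0, "dx": 0.6, "dy": 0, "dz": 0, "yaw": 0}, {"gripper": 0, "dx": 0.6, "dy": 0, "dz": 0, "yaw": 0}])

```text
time_s: 12.6
eef_pos: [0.5256, -0.1589, 0.2596]
tcp_rot: [[-0.068, 0.998, -0.017], [0.998, 0.068, 0.001], [0.003, -0.017, -1.0]]
force: [-10.4, -0.8, -3.9]
opening: 0.0128
grip_force: 107.5
```

Request:
move_arm(commands=[{"gripper": 0, "dx": 0.2, "dy": 0, "dz": 0.1, "yaw": 0}, {"gripper": 0, "dx": 0.4, "dy": 0, "dz": 0.2, "yaw": 0}, {"gripper": 0, "dx": 0.5, "dy": 0, "dz": 0.2, "yaw": 0}, {"gripper": 0, "dx": 0.5, "dy": 0, "dz": 0.2, "yaw": 0}])

```text
time_s: 13.0
eef_pos: [0.5291, -0.1588, 0.2607]
tcp_rot: [[-0.068, 0.997, -0.021], [0.998, 0.068, 0.002], [0.003, -0.021, -1.0]]
force: [-11.6, -0.9, -4.6]
opening: 0.0127
grip_force: 107.3
```

Run:
```python
from h import *
F=[env.get_obs()["force"]]
s=env.grab_frame("scene")[:,:,::-1];F.append(env.get_obs()["force"]);t=env.grab_frame("top")[:,:,::-1];F.append(env.get_obs()["force"])
print(np.round(F,1),env.get_obs()["eef_pos"])
cv2.imwrite("pics/z5.png",np.hstack([crop(s,155,165,50,75,8),crop(t,410,245,50,75,8)]))
```

```text
[[-11.6  -0.9  -4.6]
 [-12.3  -1.1  -4.7]
 [-12.3  -1.1  -3.3]] [ 0.52906243 -0.15879832  0.26066692]
```

View pics/z5.png

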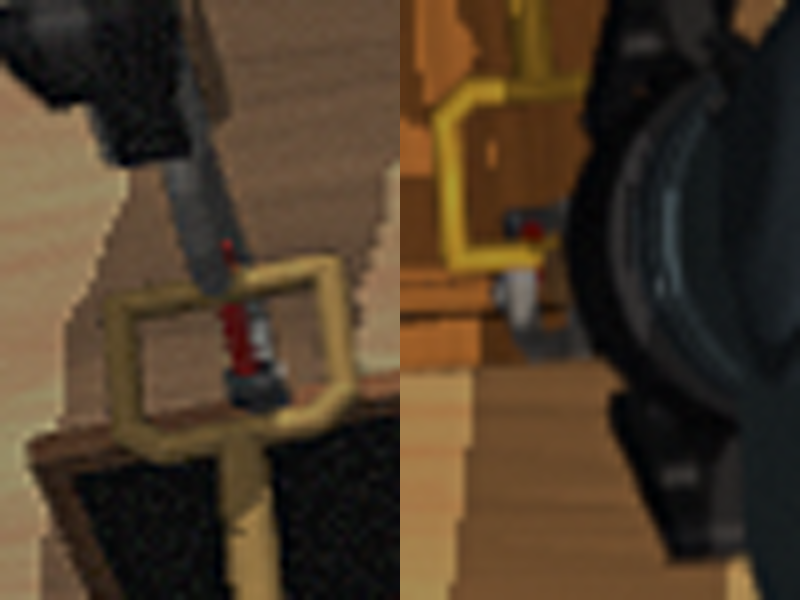

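The top crop puts the bar (row 258) about 11 mm behind the hook's outer gate side (row 212), so it is about 13–14 mm in. It needs roughly 5 mm more.

Request:
move_arm(commands=[{"gripper": 0, "dx": 0.2, "dy": 0, "dz": 0.1, "yaw": 0}, {"gripper": 0, "dx": 0.4, "dy": 0, "dz": 0.1, "yaw": 0}, {"gripper": 0, "dx": 0.6, "dy": 0, "dz": 0.1, "yaw": 0}, {"gripper": 0, "dx": 0.6, "dy": 0, "dz": 0.1, "yaw": 0}, {"gripper": 0, "dx": 0.6, "dy": 0, "dz": 0.1, "yaw": 0}])

```text
time_s: 13.6
eef_pos: [0.5345, -0.1588, 0.2605]
tcp_rot: [[-0.067, 0.997, -0.023], [0.998, 0.068, 0.002], [0.004, -0.022, -1.0]]
force: [-10.6, -0.5, -8.4]
opening: 0.0127
grip_force: 107.2
```

About 19 mm in with steady force. Now I lower so that the bar goes up into the hook, easing the preload as I go.

Request:
move_arm(commands=[{"gripper": 0, "dx": 0, "dy": 0, "dz": -0.4, "yaw": 0}, {"gripper": 0, "dx": 0, "dy": 0, "dz": -0.8, "yaw": 0}, {"gripper": 0, "dx": 0, "dy": 0, "dz": -1.2, "yaw": 0}, {"gripper": 0, "dx": -0.3, "dy": 0, "dz": -1.5, "yaw": 0}, {"gripper": 0, "dx": -0.5, "dy": 0, "dz": -1.8, "yaw": 0}, {"gripper": 0, "dx": -0.6, "dy": 0, "dz": -2.1, "yaw": 0}, {"gripper": 0, "dx": -0.6, "dy": 0, "dz": -2.1, "yaw": 0}])

```text
time_s: 14.3
eef_pos: [0.5379, -0.1582, 0.2456]
tcp_rot: [[-0.069, 0.998, 0.001], [0.998, 0.069, 0.0], [-0.0, 0.001, -1.0]]
force: [-1.0, -0.1, -2.0]
opening: 0.0128
grip_force: 108.7
```

Request:
move_arm(commands=[{"gripper": 0, "dx": 0, "dy": 0, "dz": -0.4, "yaw": 0}, {"gripper": 0, "dx": 0, "dy": 0, "dz": -0.8, "yaw": 0}, {"gripper": 0, "dx": -0.1, "dy": 0, "dz": -1.2, "yaw": 0}, {"gripper": 0, "dx": -0.1, "dy": 0, "dz": -1.5, "yaw": 0}, {"gripper": 0, "dx": -0.1, "dy": 0, "dz": -1.5, "yaw": 0}])

```text
time_s: 14.8
eef_pos: [0.5358, -0.1584, 0.2294]
tcp_rot: [[-0.069, 0.998, -0.001], [0.998, 0.069, 0.001], [0.001, -0.001, -1.0]]
force: [-1.3, 0.1, -2.6]
opening: 0.013
grip_force: 108.7
```

Run:
```python
from h import *
s=env.grab_frame("scene")[:,:,::-1];t=env.grab_frame("top")[:,:,::-1]
print(env.get_obs()["force"],env.get_obs()["eef_pos"])
cv2.imwrite("pics/z6.png",np.hstack([crop(s,155,165,50,75,8),crop(t,410,245,50,75,8)]))
```

```text
[ 0.19046818 -0.16984192 -2.42394891] [ 0.53635981 -0.15847417  0.23012017]
```

View pics/z6.png

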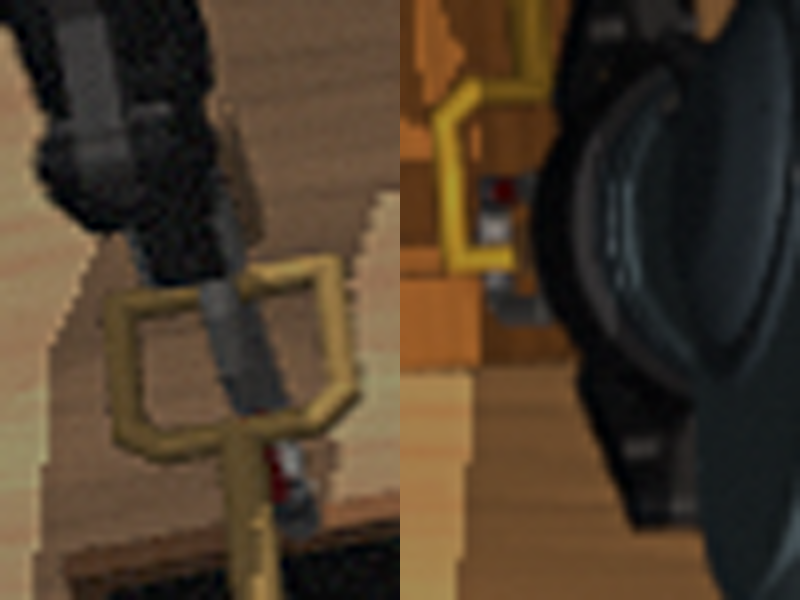

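The bar now runs through the middle of the oval (rows 180–320, bar at 258), with the red gate shut below it on the far side. I lower onto the bar.

Request:
move_arm(commands=[{"gripper": 0, "dx": -0.1, "dy": 0, "dz": -0.2, "yaw": 0}, {"gripper": 0, "dx": -0.1, "dy": 0, "dz": -0.3, "yaw": 0}, {"gripper": 0, "dx": -0.1, "dy": 0, "dz": -0.3, "yaw": 0}])

```text
time_s: 15.2
eef_pos: [0.5353, -0.1585, 0.2272]
tcp_rot: [[-0.069, 0.998, -0.0], [0.998, 0.069, -0.0], [0.0, -0.0, -1.0]]
force: [0.5, 0.2, -1.7]
opening: 0.0125
grip_force: 108.7
```

Request:
move_arm(commands=[{"gripper": 0, "dx": 0, "dy": 0, "dz": -0.1, "yaw": 0}, {"gripper": 0, "dx": 0, "dy": 0, "dz": -0.2, "yaw": 0}, {"gripper": 0, "dx": 0, "dy": 0, "dz": -0.2, "yaw": 0}])

```text
time_s: 15.5
eef_pos: [0.5355, -0.1586, 0.2267]
tcp_rot: [[-0.069, 0.998, 0.0], [0.998, 0.069, -0.001], [-0.001, 0.0, -1.0]]
force: [-2.7, -0.1, 4.3]
opening: 0.0127
grip_force: 110.0
```

Hook seated on the bar. I ease up slightly, release partway, and rise.

Request:
move_arm(commands=[{"gripper": 0, "dx": -0.1, "dy": 0, "dz": 0.1, "yaw": 0}, {"gripper": 0, "dx": -0.1, "dy": 0, "dz": 0.1, "yaw": 0}, {"gripper": 1.6, "dx": -0.1, "dy": 0, "dz": 0.1, "yaw": 0}, {"gripper": 2.5, "dx": -0.1, "dy": 0, "dz": 0.1, "yaw": 0}, {"gripper": 4, "dx": -0.1, "dy": 0, "dz": 0.1, "yaw": 0}, {"gripper": 4, "dx": -0.1, "dy": 0, "dz": 0.1, "yaw": 0}, {"gripper": 4, "dx": -0.1, "dy": 0, "dz": 0.1, "yaw": 0}], squeeze=20)

```text
time_s: 16.2
eef_pos: [0.5344, -0.1585, 0.2262]
tcp_rot: [[-0.069, 0.998, -0.0], [0.998, 0.069, 0.0], [0.0, -0.0, -1.0]]
force: [-0.3, -1.1, 0.3]
opening: 0.0401
grip_force: 0.0
```

Request:
move_arm(commands=[{"gripper": 4, "dx": 0, "dy": 0, "dz": 1, "yaw": 0}, {"gripper": 4, "dx": 0, "dy": 0, "dz": 2.5, "yaw": 0}, {"gripper": 4, "dx": 0, "dy": 0, "dz": 4.5, "yaw": 0}, {"gripper": 4, "dx": 0, "dy": 0, "dz": 7, "yaw": 0}, {"gripper": 4, "dx": 0, "dy": 0, "dz": 10, "yaw": 0}, {"gripper": 4, "dx": 0, "dy": 0, "dz": 14, "yaw": 0}, {"gripper": 4, "dx": -4, "dy": 0, "dz": 14, "yaw": 0}, {"gripper": 4, "dx": -8, "dy": 0, "dz": 14, "yaw": 0}, {"gripper": 4, "dx": -10, "dy": 4, "dz": 14, "yaw": 0}, {"gripper": 4, "dx": -10, "dy": 9, "dz": 14, "yaw": 0}, {"gripper": 4, "dx": -10, "dy": 14, "dz": 14, "yaw": 0}, {"gripper": 4, "dx": -10, "dy": 18, "dz": 14, "yaw": 0}, {"gripper": 4, "dx": -10, "dy": 20, "dz": 14, "yaw": 0}, {"gripper": 4, "dx": -10, "dy": 20, "dz": 14, "yaw": 0}, {"gripper": 4, "dx": -10, "dy": 20, "dz": 14, "yaw": 0}])

```text
time_s: 17.7
eef_pos: [0.4347, 0.0412, 0.3674]
tcp_rot: [[-0.07, 0.998, 0.002], [0.998, 0.07, -0.001], [-0.001, 0.002, -1.0]]
force: [-0.3, -0.5, 0.0]
opening: 0.0402
grip_force: 0.0
```

Run:
```python
from h import *
s=env.grab_frame("scene")[:,:,::-1];t=env.grab_frame("top")[:,:,::-1]
cv2.imwrite("pics/z7.png",np.hstack([crop(s,100,130,130,180,3),crop(t,370,180,130,180,3)]))
```

```text
(no output)
```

View pics/z7.png

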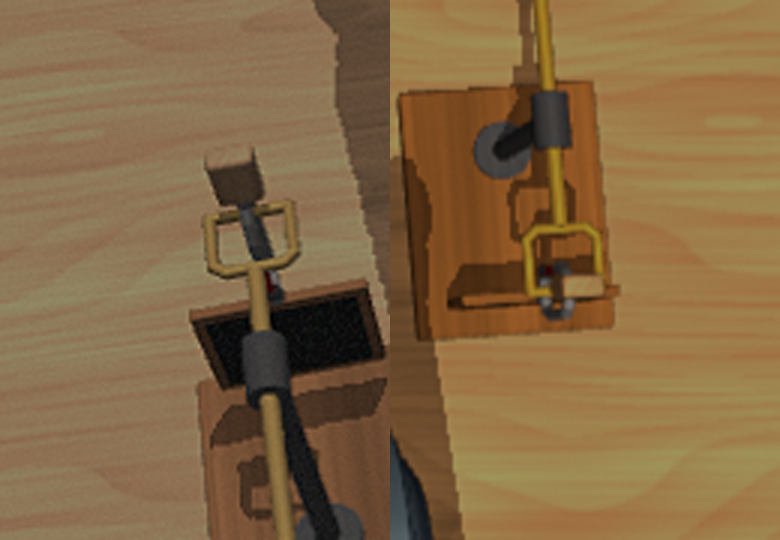

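The board hangs upright on the ring's bar. The hook encloses the bar, the gate is shut, and the gripper is clear. I let it settle and hand it in.

Request:
move_arm(commands=[{"gripper": 4, "dx": 0, "dy": 0, "dz": 0, "yaw": 0}, {"gripper": 4, "dx": 0, "dy": 0, "dz": 0, "yaw": 0}, {"gripper": 4, "dx": 0, "dy": 0, "dz": 0, "yaw": 0}, {"gripper": 4, "dx": 0, "dy": 0, "dz": 0, "yaw": 0}, {"gripper": 4, "dx": 0, "dy": 0, "dz": 0, "yaw": 0}, {"gripper": 4, "dx": 0, "dy": 0, "dz": 0, "yaw": 0}, {"gripper": 4, "dx": 0, "dy": 0, "dz": 0, "yaw": 0}, {"gripper": 4, "dx": 0, "dy": 0, "dz": 0, "yaw": 0}, {"gripper": 4, "dx": 0, "dy": 0, "dz": 0, "yaw": 0}, {"gripper": 4, "dx": 0, "dy": 0, "dz": 0, "yaw": 0}])

```text
time_s: 18.8
eef_pos: [0.4344, 0.0415, 0.3663]
tcp_rot: [[-0.069, 0.998, -0.0], [0.998, 0.069, 0.0], [0.0, -0.0, -1.0]]
force: [-0.1, -0.1, -0.4]
opening: 0.04
grip_force: 0.0
```

```bash
python3 -c "
from station import env
print(env.close_job())"
```

```text
the job is handed in; nothing more can be done
None
```

The board hangs by its snap hook on the ring's front bar with the gate shut below it and the robot clear; the highest push force I read was about 12 N, and I handed the job in at about 19 s (no verdict was returned).

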